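Close-pack hexagonal blocks in the glue-up tray

ROBOT

A 6-joint arm with a two-finger parallel gripper is mounted at the origin on the work surface; the furniture and walls round the work are solid. World frame = base frame: x ahead of the robot, y to its left, z up, the work surface at z = 0. Lengths are in m, angles in degrees, forces in N, time in s.
With the tool pointing down it reaches from about 0.325 to 0.775 m from the base axis. Payload 9.3 kg.
Tool frame: the origin (TCP) lies midway between the tips of the shut fingers; the grasp point (between the pads) lies behind it (robot.pinch_z is the z of the grasp point in the tool frame, in m); z points along the fingers, y is the line along which they close (so a half turn about z gives the same grasp; the last joint's range is limited). The gripper opens to 85 mm and grips with 20 to 120 N. Pads are 22 mm wide; open, the fingers measure 114 mm over their backs; the gripper's body (76 mm by 85 mm) begins 54 mm behind the grasp point. The pads swing forward as they close: fully open they stand 13 mm farther back than shut.
Start: joints at [66.773, 14.817, 1.232, 76.415, 0, 81.257], TCP at [0.138, 0.533, 0.231] pointing down, gripper open.
Joint ranges: [-174.27, 174.27], [-52.1, 104.24], [-59.71, 78.15], [-110.17, 111.67], [-87.03, 83.33], [-180, 180]. Speed limits (degrees/s): [127.2, 127.2, 159.86, 180, 180, 180].

INTERFACE

Orientations are given as a 3x3 rotation matrix whose columns are the frame's x, y, z axes.
In Python, from workcell import robot gives the robot as it stands.
- The arm moves only by the shell command python3 -m jog 'ROWS'. ROWS is a JSON object of lists of equal length, an entry for each row: "gripper": the opening, from 0 (shut) to 1 (fully open); "offset": the shift along the tool's x, y, z in cm, a list of three; "yaw": the turn about the tool's z in rad. A call has 1 to 20 rows; each row shifts and turns the commanded pose from where the row before left it, along the tool's axes as they then stand; what a row does not reach is not made up. A row lasts 1/12 s, in which the tool goes at most 41.7 mm and 7.16 degrees, less where a joint would pass 70% of its speed; a pose out of reach is approached as far as the arm can. A call is refused whole if a number of a shift passes 4.17 or a number of a turn 0.125, either way. A call with a gripper value outside its range is refused whole. The fingers move at their own pace and stop on an object; the grip force is fixed at half the most. Time passes only in rows, so rows that do not move let the fingers close. It gives the time, the measured TCP pose, the force, the opening and the grip force at its end, in the units of the state.
- robot.sense(): the state, without advancing time (a new reading comes with each control period).
- robot.capture(name): name is "side" or "top" or "wrist"; returns a dict with "frame" (480x640x3 uint8, red, green, blue), "z_map" (480x640 float32, m along the optical axis (not along the pixel's ray), 0 where there is no reading), "intrinsics" (3x3 intrinsics, pixels), "k1" (the pictures are not rectified: a ray, as slopes to the right and down, at radius r is drawn at 1 + k1 r^2 times it, then the intrinsics apply), "R" (3x3) and "t" (3): a world point X has camera coordinates R X + t; the wrist camera has in their place "T_tool_cam" (4x4, takes a point from camera to tool coordinates, whose origin is the TCP and whose axes are the flange's). Camera axes: x right, y down, z forward; pixel columns grow to the right and rows downward; lengths in m; the calibration is good to about 2 mm. A picture is of the moment at which its call begins: read the wrist's pose just before it.
- robot.close_job(): hands the job in; it is judged then, once.
The state is a dict: "clock": time; "joint_pos": joint angles; "qvel": joint speeds; "effort": joint torques, N m; "tcp_pos": TCP position; "tcp_rot": TCP orientation; "force": force on the tool from outside, world axes, zero at the start; "ft_torque": the same for the moment, N m; "finger_gap": finger opening in m; "gripper_force": force on a finger pad.
Only numpy, scipy, OpenCV 4.12 (cv2) and the standard library are available. Lean on these libraries where they do the work, as an engineer would, in place of code of your own. Each camera call takes 0.05 s, during which the arm holds its last target. There are 200 camera calls.

TASK

Complete the honeycomb in the glue-up tray: stand the two loose hexagonal blocks flat on its floor beside the three that are already there, one at the open end of each row, nested flat face to flat face. Then slide the tray's fence fully home against the pack so that all five blocks sit tight together, and let go. Leave the tin, the sanding block and the tape measure where they are.

Things in the scene. Friction and masses are not known exactly. Their poses are not given: they have to be found in the camera images.
- tray: fixed glue-up tray, grey base 153 x 290 x 8 mm (floor 8 mm above the bench), origin at the centre of its underside, z up. +x points to its back lip (inner face at x +61), +y to its stepped left stop (inner face y +131 for the back row, +103 for the front row), both 20 mm high overall; front lip x -70 to -78, 16 mm high; its -y end has the sliding fence. Blocks rise above all lips, so fingers clear them
- fence (a joint): slide of the tray's fence, m: grows as it moves along the tray's +y towards the blocks; 0 fully open, 0.055 when it just touches the complete tight pack (hard stop 0.059); starts between 0 and 0.018. About 2.5 N of friction; it stays where it is left and pushes blocks along; a push of about 12 to 15 N closes the pack
- fence_handle (a point): centre of the top of the fence's upright dark steel handle (40 mm along the tray's x, 24 mm along its y, 20 to 64 mm above the bench); moves with the fence. The fence's bar is 20 mm high overall and reaches 18 mm beyond this point to -y; its stepped face lies 24 mm to +y for the back row and 52 mm for the front row, where a slanting toe leads the block back into its nest
- cell_back_right (a point): point on the tray floor where a block's centre stands in the finished pack: open end of the back row (tray frame x +29, y -9, z +8 mm), empty at the start. Fixed to the tray, axes as the tray's. The rows run along y, staggered by half a block, three behind and two in front; blocks stand with a corner towards +x (own x along the tray's x, or turned by a multiple of 60 degrees)
- cell_front_right (a point): the same for the open end of the front row (tray frame x -20, y +19); empty at the start
- cell_back_left (a point): the same for the left end of the back row (tray frame x +29, y +103), where a block already stands, up to 3 mm off
- cell_back_mid (a point): the same for the middle of the back row (tray frame x +29, y +47), where a block already stands, up to 3 mm off
- cell_front_left (a point): the same for the left end of the front row (tray frame x -20, y +75), where a block already stands, up to 3 mm off
- hex_loose_1: loose block standing on the bench to be packed: dark wooden hexagonal block, 56 mm across its flats, 65 mm across its corners, 52 mm tall, 0.11 kg; origin at the centre of its underside, z up its axis, own x axis through a corner, so flats face its own +-y and every 60 degrees from there
- hex_loose_2: second loose block, the same as hex_loose_1; either may go in either empty place
- hex_back_left: block already in the tray (same make and frame as hex_loose_1), left end of the back row; loose, up to about 1.5 mm of play to its neighbours
- hex_back_mid: the same, middle of the back row
- hex_front_left: the same, left end of the front row
- dowel_tin: open metal tin of dowels, 70 mm across, 58 mm tall, on the bench; stays where it is. Origin at the centre of its underside
- sanding_block: cork sanding block, 61 x 101 x 30 mm, on the bench; stays where it is. Origin at the centre of its underside
- tape_measure: yellow tape measure, 37 x 70 x 64 mm, on the bench; stays where it is. Origin at the centre of its underside

How it is judged (in metres and radians):
On the way, in this order (a step that is already met when the one before it is completed fails the run):
1. both loose blocks stand on the tray floor at the open ends of the two rows, one in each, within 40 mm of their places, with the fence not yet home (((horizontal distance between hex_loose_1 and cell_back_right below 0.04 m and horizontal distance between hex_loose_2 and cell_front_right below 0.04 m and angle between each of hex_loose_1, hex_loose_2's own z axis and vertical below 0.06 rad and z of hex_loose_1 in the frame of tray between 0.005 and 0.011 m and z of hex_loose_2 in the frame of tray between 0.005 and 0.011 m and value of joint fence below 0.049 m) or (horizontal distance between hex_loose_2 and cell_back_right below 0.04 m and horizontal distance between hex_loose_1 and cell_front_right below 0.04 m and angle between each of hex_loose_2, hex_loose_1's own z axis and vertical below 0.06 rad and z of hex_loose_2 in the frame of tray between 0.005 and 0.011 m and z of hex_loose_1 in the frame of tray between 0.005 and 0.011 m and value of joint fence below 0.049 m))), for 0.2 s.
2. the fence is home against the pack (value of joint fence above 0.052 m), for 0.2 s.
At the end, for the whole second after the job is handed in: Five blocks upright (0.06 rad) on the tray floor (3 mm), square to the honeycomb (0.09 rad), each within 6 mm of its place, a loose one in each empty place; centres of touching pairs under 59 mm apart (56 = touching); fence joint above 0.052; all at rest and released (((distance between hex_back_left and hex_back_mid below 0.059 m and distance between hex_back_mid and hex_loose_1 below 0.059 m and distance between each of hex_back_left, hex_back_mid and hex_front_left below 0.059 m and distance between each of hex_back_mid, hex_loose_1, hex_front_left and hex_loose_2 below 0.059 m and horizontal distance between hex_back_left and cell_back_left below 0.006 m and horizontal distance between hex_back_mid and cell_back_mid below 0.006 m and horizontal distance between hex_front_left and cell_front_left below 0.006 m and horizontal distance between hex_loose_1 and cell_back_right below 0.006 m and horizontal distance between hex_loose_2 and cell_front_right below 0.006 m) or (distance between hex_back_left and hex_back_mid below 0.059 m and distance between hex_back_mid and hex_loose_2 below 0.059 m and distance between each of hex_back_left, hex_back_mid and hex_front_left below 0.059 m and distance between each of hex_back_mid, hex_loose_2, hex_front_left and hex_loose_1 below 0.059 m and horizontal distance between hex_back_left and cell_back_left below 0.006 m and horizontal distance between hex_back_mid and cell_back_mid below 0.006 m and horizontal distance between hex_front_left and cell_front_left below 0.006 m and horizontal distance between hex_loose_2 and cell_back_right below 0.006 m and horizontal distance between hex_loose_1 and cell_front_right below 0.006 m)) and angle between each of hex_back_left, hex_back_mid, hex_front_left, hex_loose_1, hex_loose_2's own z axis and vertical below 0.06 rad and z of hex_back_left in the frame of tray between 0.005 and 0.011 m and (angle between the x axis of hex_back_left and the x axis of tray, either way round below 0.09 rad or angle between the x axis of hex_back_left and the x axis of tray, either way round between 0.9572 and 1.1372 rad) and linear speed of each of hex_back_left, hex_back_mid, hex_front_left, hex_loose_1, hex_loose_2 below 0.02 m/s and z of hex_back_mid in the frame of tray between 0.005 and 0.011 m and (angle between the x axis of hex_back_mid and the x axis of tray, either way round below 0.09 rad or angle between the x axis of hex_back_mid and the x axis of tray, either way round between 0.9572 and 1.1372 rad) and z of hex_front_left in the frame of tray between 0.005 and 0.011 m and (angle between the x axis of hex_front_left and the x axis of tray, either way round below 0.09 rad or angle between the x axis of hex_front_left and the x axis of tray, either way round between 0.9572 and 1.1372 rad) and z of hex_loose_1 in the frame of tray between 0.005 and 0.011 m and (angle between the x axis of hex_loose_1 and the x axis of tray, either way round below 0.09 rad or angle between the x axis of hex_loose_1 and the x axis of tray, either way round between 0.9572 and 1.1372 rad) and z of hex_loose_2 in the frame of tray between 0.005 and 0.011 m and (angle between the x axis of hex_loose_2 and the x axis of tray, either way round below 0.09 rad or angle between the x axis of hex_loose_2 and the x axis of tray, either way round between 0.9572 and 1.1372 rad) and value of joint fence above 0.052 m).
It fails at once if the tin is moved by more than 30 mm (distance of dowel_tin from where it was at the start of the episode above 0.03 m).
It fails at once if the sanding block is moved by more than 30 mm (distance of sanding_block from where it was at the start of the episode above 0.03 m).
It fails at once if the tape measure is moved by more than 30 mm (distance of tape_measure from where it was at the start of the episode above 0.03 m).
It also fails if it takes over 58 s, if anything falls off the work surface, if the arm or the gripper's body presses on something with over 40 N, if the wrist force passes 120 N, or if a joint passes its speed limit or range.

## Working session

There is one attempt and no reset: what is moved stays moved. The work goes in short steps, Python scripts to look and compute and a shell command to move; the robot and the scene stay as the last step left them, time stands still between calls to the robot, and variables do not carry over. Pictures are saved under pics/ and viewed, at most 10 in all, crops included, and the job is handed in when it is done.

```bash
mkdir -p pics; ls
cat > h.py <<'E'
import numpy as np, cv2
from workcell import robot
def cloud(c, T=None):
    K=np.array(c["intrinsics"]); z=c["z_map"]
    v,u=np.indices(z.shape)
    d=np.array([c["k1"],0,0,0,0],float)
    p=cv2.undistortPoints(np.stack([u,v],-1).reshape(-1,1,2).astype(np.float64),K,d).reshape(*z.shape,2)
    P=np.dstack([p*z[...,None],z])
    if T is None: return (P-np.array(c["t"]))@np.array(c["R"])
    return P@T[:3,:3].T+T[:3,3]
def save(n,f): cv2.imwrite("pics/"+n+".png",f[...,::-1])
E
python3 - <<'E'
from h import *
s=robot.sense(); print({k:np.round(v,3).tolist() for k,v in s.items()}, robot.pinch_z)
for n in ("side","top"):
    c=robot.capture(n); save(n,c["frame"]); np.savez("pics/"+n,**c)
E
```

```text
pics
{'clock': 0.0, 'joint_pos': [66.774, 14.849, 1.189, 76.414, 0.001, 81.256], 'qvel': [-0.09, 0.049, 0.004, 0.04, 0.006, -0.04], 'effort': [-0.002, -55.564, 34.453, 0.014, -0.0, -0.0], 'tcp_pos': [0.137, 0.532, 0.231], 'tcp_rot': [[-0.968, 0.25, -0.001], [0.25, 0.968, -0.001], [0.0, -0.001, -1.0]], 'force': [-0.359, -0.117, -0.391], 'ft_torque': [0.016, 0.0, -0.02], 'gripper_force': 0.0, 'finger_gap': 0.085} -0.0187
```

View pics/top.png

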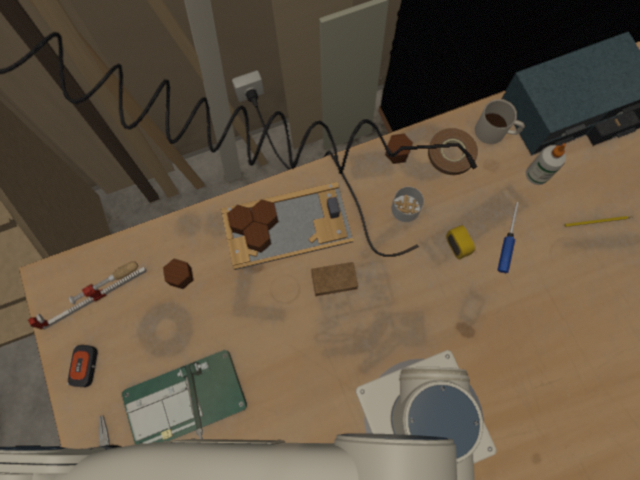

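View pics/side.png

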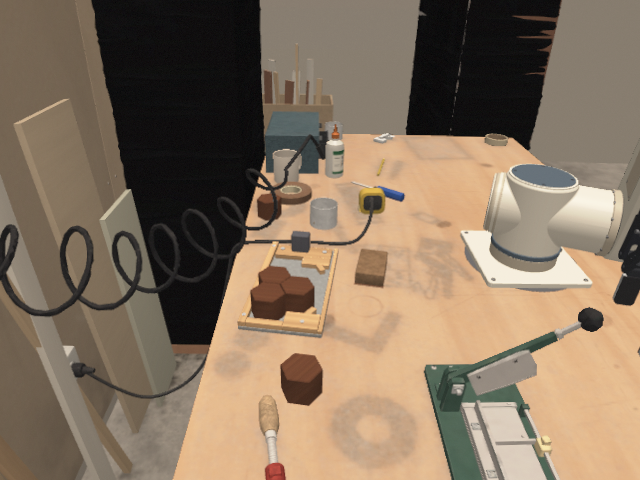

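The top view shows the tray centred near (290,225) with packed blocks at (240,218), (264,212) and (257,236), and the handle at (334,207). The loose blocks are at (178,273) and (398,148). The tin is at (407,204), the sanding block at (335,279) and the tape at (460,242). A dark cable crosses near the tray and the right-hand loose block, so I need its height.

```bash
cat > m.py <<'E'
from h import *
def hexfit(P2):
    # centre and orientation from min-area hull of top face points
    h=cv2.convexHull((P2*1e3).astype(np.float32)); (c,r)=cv2.minEnclosingCircle(h)
    M=cv2.moments(h); cc=np.array([M['m10'],M['m01']])/M['m00']
    d=h[:,0]-cc; rr=np.linalg.norm(d,axis=1); a=np.arctan2(d[:,1],d[:,0])
    w=(rr>29).astype(float)*rr**4; ph=np.degrees(np.angle((w*np.exp(6j*a)).sum()))/6
    return cc, ph, M['m00'], r
E
python3 - <<'E'
from m import *
for n in ("top","side"):
    c=dict(np.load(f"pics/{n}.npz")); X=cloud(c); f=c["frame"].astype(int)
    print(n,"campos",-(c["R"].T@c["t"]).round(3), c["k1"])
    for nm,(u,v) in (dict(bench=(300,300),floor=(290,220),hA=(178,270),hB=(398,146),bl=(239,215),bm=(264,209),fl=(257,233),handle=(334,205),tin=(407,204),tape=(460,240),sand=(335,277),cab1=(350,197),cab2=(370,243),cab3=(358,130),cab4=(342,172),cab5=(295,163)) if n=="top" else dict(handle=(300,237),cab=(270,242),cab2=(340,242),cab3=(377,210),h=(300,365),cab4=(200,230))).items():
        print(nm,X[v,u].round(3))
    dark=(f[...,0]<130)&(f[...,0]-f[...,2]>20)&(f[...,2]<60)
    for lo,hi in ((.035,.07),):
        m=(dark&(X[...,2]>.040)&(X[...,2]<.068)&(c["z_map"]>0)).astype(np.uint8)
        k,l,st,ce=cv2.connectedComponentsWithStats(m)
        for i in range(1,k):
            if st[i,4]>80:
                P=X[l==i]; print(st[i],ce[i].round(),np.median(P,0).round(3))
E
```

```text
top campos [0.101 0.2   1.3  ] 0.025628919652773703
bench [ 0.342  0.155 -0.003]
floor [0.529 0.108 0.009]
hA [0.498 0.389 0.05 ]
hB [ 0.595 -0.199  0.051]
bl [0.568 0.217 0.06 ]
bm [0.561 0.159 0.058]
fl [0.513 0.193 0.056]
handle [0.51  0.003 0.059]
tin [ 0.461 -0.168  0.014]
tape [ 0.323 -0.229  0.066]
sand [0.355 0.063 0.033]
cab1 [ 0.534 -0.05  -0.002]
cab2 [ 0.405 -0.047  0.013]
cab3 [ 0.617 -0.095  0.17 ]
cab4 [ 0.565 -0.038  0.096]
cab5 [0.624 0.055 0.102]
[211   0  31   9 145] [222.   3.] [1.146 0.067 0.051]
[173  11  15  11  92] [180.  16.] [1.146 0.179 0.054]
[ 94  19  71  37 566] [127.  34.] [1.146 0.322 0.054]
[175  34  15  14  93] [183.  42.] [1.067 0.194 0.054]
[ 81  61  27  19 191] [96. 72.] [1.064 0.427 0.055]
[  0  66  46  22 352] [21. 75.] [1.123 0.602 0.053]
[388 133  25  20 294] [399. 142.] [ 0.605 -0.205  0.051]
[  0 147  18  67 361] [  7. 186.] [0.832 0.7   0.052]
[ 227  199   50   50 1563] [253. 222.] [0.544 0.195 0.059]
[449 225  26  32 190] [461. 242.] [ 0.311 -0.227  0.055]
[163 259  27  27 537] [176. 272.] [0.496 0.395 0.051]
side campos [0.481 0.897 0.556] -0.06934948776710939
handle [0.511 0.019 0.059]
cab [ 0.585 -0.055  0.002]
cab2 [ 0.419 -0.051  0.007]
cab3 [ 0.312 -0.22   0.011]
h [0.499 0.395 0.052]
cab4 [ 0.855 -0.428 -0.173]
[257 194  17  13 160] [266. 200.] [ 0.607 -0.189  0.05 ]
[ 251  267   63   43 1845] [280. 289.] [0.546 0.212 0.058]
[ 281  354   41   34 1048] [301. 370.] [0.498 0.405 0.051]
```

Run:
```python
from m import *
c=dict(np.load("pics/top.npz")); X=cloud(c); f=c["frame"].astype(int)
m=(f.max(-1)<50)&(c["z_map"]>0)&(f.max(-1)-f.min(-1)<14)
v,u=np.nonzero(m); ok=(u>230)&(u<480)&(v>100)&(v<260)&~((u>385)&(v<105))
P=X[v,u]
for u0 in range(230,480,10):
    s=ok&(u>=u0)&(u<u0+10)
    for v0 in range(100,260,20):
        t=s&(v>=v0)&(v<v0+20)
        if t.sum()>6: print(u0,v0,t.sum(),P[t].max(0).round(2),np.median(P[t],0).round(3))
im=cv2.resize(c["frame"][110:270,160:480],None,fx=2.5,fy=2.5,interpolation=cv2.INTER_CUBIC); save("crop",im)
# tray: lip colour, heights
hsv=cv2.cvtColor(c["frame"],cv2.COLOR_RGB2HSV)
g=(hsv[...,1]<60)&(abs(X[...,2]-.008)<.012)&(hsv[...,2]>90); g[:180]=0;g[270:]=0;g[:,:215]=0;g[:,360:]=0
print(cv2.minAreaRect((X[g][:,:2]*1e3).astype(np.float32)))
```

```text
230 100 50 [1.14 0.16 0.16] [0.769 0.142 0.154]
240 100 65 [1.15 0.13 0.14] [0.795 0.119 0.09 ]
240 120 61 [1.15 0.13 0.07] [0.779 0.125 0.046]
240 140 43 [0.76 0.15 0.04] [0.737 0.138 0.031]
250 100 55 [ 1.15  0.06 -0.31] [ 1.05   0.048 -0.33 ]
250 140 52 [1.03 0.15 0.14] [0.671 0.129 0.124]
250 160 26 [1.05 0.15 0.1 ] [0.668 0.146 0.089]
260 100 17 [1.15 0.08 0.15] [ 1.028  0.044 -0.369]
260 120 107 [1.16 0.11 0.16] [0.708 0.088 0.15 ]
260 140 17 [0.68 0.12 0.15] [0.682 0.114 0.142]
270 100 48 [1.15 0.07 0.15] [0.738 0.06  0.141]
270 120 9 [1.16 0.08 0.16] [0.721 0.074 0.15 ]
270 140 23 [ 0.96  0.04 -0.42] [ 0.928  0.039 -0.425]
280 100 31 [1.15 0.04 0.12] [0.753 0.039 0.092]
280 120 46 [1.16 0.04 0.08] [0.74  0.038 0.053]
280 140 34 [0.89 0.06 0.04] [0.703 0.046 0.031]
280 160 21 [0.97 0.06 0.03] [ 0.853  0.026 -0.411]
290 140 50 [1.04 0.05 0.13] [0.641 0.046 0.112]
290 160 51 [1.   0.06 0.11] [0.626 0.057 0.091]
300 120 48 [1.05 0.02 0.15] [0.664 0.011 0.144]
300 140 40 [1.05 0.04 0.15] [0.646 0.029 0.137]
310 120 42 [ 1.05 -0.    0.15] [ 0.686 -0.018  0.135]
320 120 57 [ 1.01 -0
[... 1590 characters left out ...]
.17 ]
430 100 104 [ 0.79 -0.43 -0.16] [ 0.769 -0.431 -0.213]
430 140 22 [ 0.52 -0.22  0.18] [ 0.516 -0.231  0.179]
440 100 66 [ 0.75 -0.43 -0.1 ] [ 0.733 -0.43  -0.143]
440 140 25 [ 0.51 -0.24  0.2 ] [ 0.506 -0.25   0.189]
450 100 30 [ 0.72 -0.43 -0.08] [ 0.705 -0.434 -0.09 ]
450 140 26 [ 0.5  -0.26  0.2 ] [ 0.496 -0.264  0.198]
450 220 8 [ 0.34 -0.22  0.04] [ 0.341 -0.221  0.037]
450 240 47 [ 0.34 -0.22  0.04] [ 0.323 -0.221  0.034]
460 140 47 [ 0.49 -0.27  0.2 ] [ 0.478 -0.288  0.178]
470 140 9 [ 0.47 -0.3   0.17] [ 0.466 -0.298  0.163]
470 160 34 [ 0.46 -0.3   0.16] [ 0.459 -0.304  0.144]
((522.2703247070312, 112.74193572998047), (276.7721252441406, 139.15614318847656), 81.60564422607422)
```

View pics/crop.png

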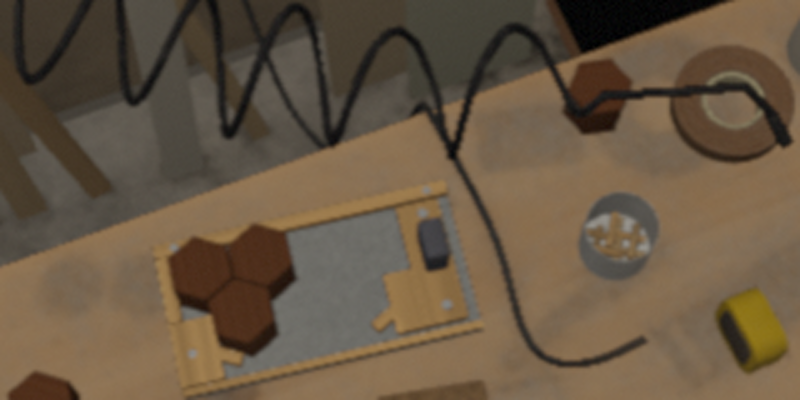

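The cable hangs at about z 0.1–0.2 m, well clear of block A and the tray but close to block B. I'll go over block A and look with the wrist camera.

```bash
python3 -m jog '{"gripper":[1,1,1,1,1,1,1,1,1,1,1],"offset":[[-3.5,-0.4,0],[-3.5,-0.4,0],[-3.5,-0.4,0],[-3.5,-0.4,0],[-3.5,-0.4,0],[-3.5,-0.4,0],[-3.5,-0.4,0],[-3.5,-0.4,0],[-3.5,-0.4,0],[-3.5,-0.4,0],[0,0,0]],"yaw":[0,0,0,0,0,0,0,0,0,0,0]}'
cat >> m.py <<'E'
def wrist(n):
    s=robot.sense(); c=robot.capture("wrist"); save(n,c["frame"])
    T=np.eye(4); T[:3,:3]=s["tcp_rot"]; T[:3,3]=s["tcp_pos"]
    c["Tw"]=T@np.array(c["T_tool_cam"]); np.savez("pics/"+n,**c)
    return c,cloud(c,c["Tw"]),s
def ray(c,uv,z):
    p=cv2.undistortPoints(np.array(uv,float).reshape(-1,1,2),np.array(c["intrinsics"]),np.array([c["k1"],0,0,0,0],float)).reshape(-1,2)
    T=c["Tw"]; d=np.c_[p,np.ones(len(p))]@T[:3,:3].T; k=(z-T[2,3])/d[:,2]
    return T[:3,3]+d*k[:,None]
E
python3 - <<'E'
from m import *
c,X,s=wrist("w1"); print(s["tcp_pos"],np.round(c["T_tool_cam"],3),c["intrinsics"][0])
E
```

```text
clock: 1.02
tcp_pos: [0.4715, 0.4037, 0.2297]
tcp_rot: [[-0.967, 0.254, 0.0], [0.254, 0.967, -0.002], [-0.001, -0.001, -1.0]]
force: [-0.5, 0.2, -0.6]
finger_gap: 0.0855
gripper_force: 0.0
[0.47152064 0.40366606 0.22973984] [[ 0.    -0.957 -0.29   0.074]
 [ 1.     0.     0.     0.   ]
 [-0.    -0.29   0.957 -0.143]
 [ 0.     0.     0.     1.   ]] [342.56819536   0.         317.07648759]
```

View pics/w1.png

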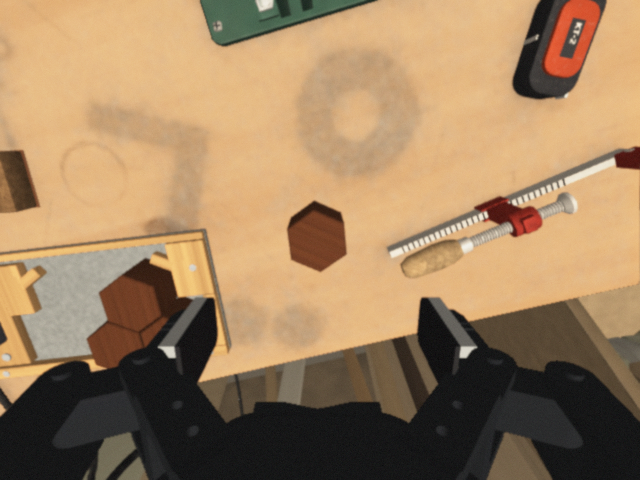

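Wrist view: block A is at (317,237) with a pair of flats nearly facing image left and right. The tray's left end appears at lower left, with its outer corner at (205,230).

```bash
cat >> m.py <<'E'
def blocks(c,X,ztop,tol=.007,area=600):
    f=c["frame"].astype(int); hsv=cv2.cvtColor(c["frame"],cv2.COLOR_RGB2HSV)
    m=((f[...,0]-f[...,2]>25)&(f[...,0]<150)&(f[...,2]<70)&(abs(X[...,2]-ztop)<tol)).astype(np.uint8)
    m=cv2.morphologyEx(m,cv2.MORPH_OPEN,np.ones((3,3)))
    k,l,st,ce=cv2.connectedComponentsWithStats(m); out=[]
    for i in range(1,k):
        if st[i,4]<area: continue
        cn=max(cv2.findContours((l==i).astype(np.uint8),cv2.RETR_EXTERNAL,cv2.CHAIN_APPROX_NONE)[0],key=len)
        W=ray(c,cn[:,0],ztop)[:,:2]; out.append((ce[i].round(),np.median(X[l==i][:,2]).round(4),W)+hexfit(W))
    return out
E
python3 - <<'E'
from m import *
c=dict(np.load("pics/w1.npz")); X=cloud(c,c["Tw"])
for b in blocks(c,X,.052): print(b[0],b[1],b[3].round(1),round(b[4],1),b[5],b[6], cv2.minAreaRect((b[2]*1e3).astype(np.float32)))
print("ideal area",56**2*.866)
E
```

```text
[317. 240.] 0.0526 [496.7 396.7] -7.6 2695.6217106995173 31.575422286987305 ((496.78546142578125, 396.5506896972656), (54.71424865722656, 63.130672454833984), 81.18006896972656)
ideal area 2715.776
```

```bash
python3 -m jog '{"gripper":[1,1,1,1,1,1,1,1,1],"offset":[[0,0,0],[-2.6,-0.35,0],[0,0,4],[0,0,4],[0,0,4],[0,0,4],[0,0,3],[0,0,2.5],[0,0,0]],"yaw":[-0.117,0,0,0,0,0,0,0,0]}'
python3 -m jog '{"gripper":[0,0,0,0,0,0,0,0],"offset":[[0,0,0],[0,0,0],[0,0,0],[0,0,0],[0,0,0],[0,0,0],[0,0,0],[0,0,0]],"yaw":[0,0,0,0,0,0,0,0]}'
```

```text
clock: 1.82
tcp_pos: [0.488, 0.398, 0.011]
tcp_rot: [[-0.991, 0.135, -0.008], [0.135, 0.991, -0.004], [0.007, -0.005, -1.0]]
force: [-1.3, -0.8, 0.6]
finger_gap: 0.0855
gripper_force: 0.0
clock: 2.48
tcp_pos: [0.4927, 0.4001, 0.0187]
tcp_rot: [[-0.991, 0.135, 0.003], [0.135, 0.991, 0.002], [-0.003, 0.003, -1.0]]
force: [-1.6, 0.4, 7.3]
finger_gap: 0.0554
gripper_force: 64.9
```

```bash
python3 -m jog '{"gripper":[0,0,0,0,0,0,0,0,0,0,0,0],"offset":[[0,0,-2],[0,0,-4],[0,0,-4],[-1.2,-2,-4],[-1.2,-2,-3.5],[-1.2,-2,-3.5],[-1.3,-2.4,-3.5],[0,0,-3],[0,0,0],[0,0,0],[0,0,0],[0,0,0]],"yaw":[0,0,0,0,0,0,0,0,0,0,0,0]}'
python3 - <<'E'
from m import *
c,X,s=wrist("w2"); print(s["tcp_pos"],s["finger_gap"])
for b in blocks(c,X,.060,area=300): print(b[0],b[1],b[3].round(1),round(b[4],1),b[5],b[6])
E
```

```text
clock: 3.48
tcp_pos: [0.5266, 0.3136, 0.2834]
tcp_rot: [[-0.991, 0.135, -0.002], [0.135, 0.991, -0.001], [0.002, -0.001, -1.0]]
force: [-0.0, 0.1, -1.4]
finger_gap: 0.0548
gripper_force: 64.1
[0.52659254 0.31364134 0.28338992] 0.05484007991971608
[213. 232.] 0.0606 [543.1 194.8] -15.4 9391.29562907922 64.35073852539062
```

View pics/w2.png

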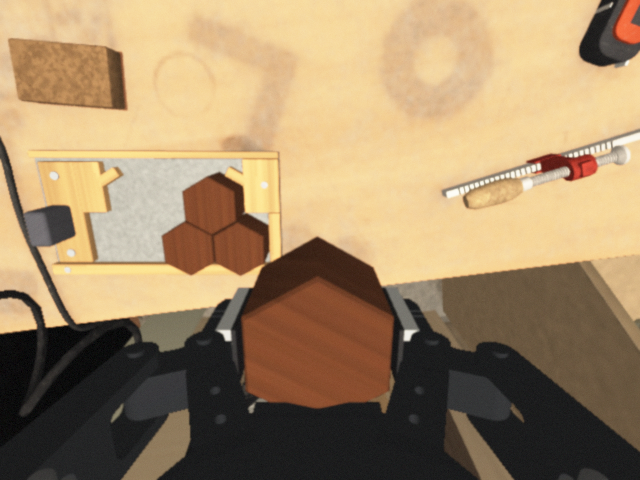

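The wrist view now shows the whole tray. Its front lip is along row 155 and its back lip along row 268, with the left end at column 279. The three packed blocks are at (213,204), (187,247) and (241,245), and the handle is at (48,226). The held block sits squarely in the fingers.

Run:
```python
from m import *
c=dict(np.load("pics/w2.npz")); X=cloud(c,c["Tw"]); f=c["frame"].astype(int)
hsv=cv2.cvtColor(c["frame"],cv2.COLOR_RGB2HSV)
v,u=np.indices(X.shape[:2]); reg=(u<300)&(v>130)&(v<290)
print("bench z",np.median(X[90:130,260:300,2]), "floor",np.median(X[180:250,120:150,2]),"frontlip",X[155,100:200].mean(0),"left stop",X[215,262])
# grey floor edges
g=reg&(hsv[...,1]<50)&(hsv[...,2]>100)&(abs(X[...,2]-.008)<.008)
yh=np.array([-.1464,.9892])
fr=[];bk=[]
for uu in range(108,178):
    r=np.nonzero(g[:,uu])[0]
    if len(r)>40:
        if uu>125: fr.append((uu,r.min()-.5))
        if uu<158: bk.append((uu,r.max()+.5))
def line(px,z):
    W=ray(c,px,z)[:,:2].astype(np.float32); vx,vy,x0,y0=cv2.fitLine(W,cv2.DIST_HUBER,0,.01,.01).ravel()
    if vy<0: vx,vy=-vx,-vy
    return np.degrees(np.arctan2(vy,vx)),np.array([x0,y0])
F=line(fr,.016); F8=line(fr,.008); B=line(bk,.008); print("front",F,F8,"back",B)
# raised region
m=(reg&(X[...,2]>.012)&(X[...,2]<.03)).astype(np.uint8)
W=X[m>0]; 
W=W[(W[:,2]>.013)]; print(cv2.minAreaRect((W[:,:2]*1e3).astype(np.float32)))
# left end edge: last raised column per row
le=[]
for vv in range(165,262,2):
    r=np.nonzero(m[vv])[0]; r=r[r>240]
    if len(r): le.append((r.max()+.5,vv))
print("left",line(le,.020),len(le))
h=reg&(u<90)&(X[...,2]>.058)&(X[...,2]<.07); print("handle",np.median(X[h],0),h.sum(),cv2.minAreaRect((X[h][:,:2]*1e3).astype(np.float32)))
```

```text
bench z 0.0003555066405713514 floor 0.00866964932692138 frontlip [0.45032574 0.12743785 0.01676777] left stop [0.5396853  0.24250682 0.00911743]
front (np.float32(82.39773), array([0.45463634, 0.12940992], dtype=float32)) (np.float32(82.39773), array([0.4546495 , 0.12562647], dtype=float32)) back (np.float32(82.67995), array([0.579721  , 0.07543784], dtype=float32))
((519.8807373046875, 105.90526580810547), (323.4684753417969, 152.8437957763672), 82.48426055908203)
left (np.float32(172.19626), array([0.54389244, 0.2662282 ], dtype=float32)) 48
handle [0.51002271 0.01036195 0.0641133 ] 856 ((511.0500793457031, 7.6036529541015625), (24.226181030273438, 39.03280258178711), 83.13506317138672)
```

```bash
python3 -m jog '{"gripper":[0,0,0,0,0,0,0,0,0,0,0,0,0,0,0,0,0,0,0,0],"offset":[[0,0,0],[0,0,0],[0,0,0],[0,0,0],[0,0,0],[0,0,0],[0,0,0],[0,0,0],[0,0,0],[3.17,-1.75,0],[3.17,-1.75,0],[3.17,-1.75,0],[3.17,-1.75,0],[3.17,-1.75,0],[0,0,3.5],[0,0,3.5],[0,0,3.5],[0,0,0],[0,0,0],[0,0,0]],"yaw":[-0.1167,-0.1167,-0.1167,-0.1167,-0.1167,-0.1167,-0.1167,-0.1167,-0.1167,0,0,0,0,0,0,0,0,0,0,0]}'
python3 - <<'E'
from m import *
s=robot.sense(); R=s["tcp_rot"]; print(s["tcp_pos"], np.degrees(np.arctan2(R[1,1],R[0,1])), R.T@(np.array([.4995,.1347,.028])-s["tcp_pos"])*100, s["joint_pos"])
E
```

```text
clock: 5.2
tcp_pos: [0.5004, 0.1349, 0.1809]
tcp_rot: [[-0.61, -0.793, 0.001], [-0.793, 0.61, 0.0], [-0.001, -0.001, -1.0]]
force: [0.6, -0.4, -1.1]
finger_gap: 0.0552
gripper_force: 64.2
[0.50044647 0.1349318  0.18091377] 142.42948433020987 [ 0.08674654  0.07225267 15.29127024] [ 5.80771637e+00  1.28640321e+01 -8.85790062e+00  6.82196603e+01
 -2.15538369e-04 -4.66217829e+01]
```

```bash
python3 -m jog '{"gripper":[0,0,0,0,0,0,0,0,0,0,0],"offset":[[0.09,0.07,3.5],[0,0,3.5],[0,0,3],[0,0,2],[0,0,1.2],[0,0,0.8],[0,0,0.5],[0,0,0.4],[0,0,0.2],[0,0,0],[0,0,0]],"yaw":[0,0,0,0,0,0,0,0,0,0,0]}'
```

```text
clock: 6.12
tcp_pos: [0.4992, 0.1343, 0.0292]
tcp_rot: [[-0.61, -0.792, 0.001], [-0.792, 0.61, 0.0], [-0.001, -0.001, -1.0]]
force: [0.1, -0.0, -2.2]
finger_gap: 0.055
gripper_force: 64.6
```

```bash
python3 -m jog '{"gripper":[0,0,0,0.85,0.85,0.85,0.85,0.85,0.85],"offset":[[0,0,0.2],[0,0,0],[0,0,0],[0,0,0],[0,0,0],[0,0,0],[0,0,-1],[0,0,-3],[0,0,-4]],"yaw":[0,0,0,0,0,0,0,0,0]}'
python3 -m jog '{"gripper":[1,1,1,1,1,1],"offset":[[0,0,-4],[0,0,-4],[0,0,-4],[0,0,-4],[0,0,0],[0,0,0]],"yaw":[0,0,0,0,0,0]}'
python3 - <<'E'
from m import *
c=robot.capture("top"); s=robot.sense()
c["Tw"]=np.eye(4); R=np.array(c["R"]);c["Tw"][:3,:3]=R.T; c["Tw"][:3,3]=-R.T@np.array(c["t"])
c0=dict(np.load("pics/top.npz")); X0=cloud(c0); c0["Tw"]=c["Tw"]
for zt in (.052,):
  for b in blocks(c0,X0,zt,.012,area=100): print(b[0],b[1],b[3].round(1),round(b[4],1),b[5].__round__(),b[6])
c,X,s=wrist("w3"); print(s["tcp_pos"],s["finger_gap"])
for b in blocks(c,X,.060,area=300): print(b[0],b[1],b[3].round(1),round(b[4],1),b[5],b[6])
E
```

```text
clock: 6.87
tcp_pos: [0.497, 0.134, 0.1058]
tcp_rot: [[-0.61, -0.792, -0.005], [-0.792, 0.61, -0.001], [0.004, 0.004, -1.0]]
force: [1.4, 0.7, -0.9]
finger_gap: 0.0728
gripper_force: 0.0
clock: 7.37
tcp_pos: [0.4994, 0.1343, 0.2696]
tcp_rot: [[-0.61, -0.792, 0.005], [-0.792, 0.61, 0.001], [-0.004, -0.004, -1.0]]
force: [0.2, -0.3, -0.8]
finger_gap: 0.0855
gripper_force: 0.0
[96. 72.] 0.0533 [1064.4  427.4] -27.1 1038 30.947586059570312
[399. 142.] 0.0512 [ 603.8 -205.1] -1.7 1952 29.698070526123047
[253. 222.] 0.059 [543.6 193.4] -6.8 9724 65.99543762207031
[466. 250.] 0.0553 [ 301.  -235.7] 0.0 680 20.197538375854492
[176. 271.] 0.0515 [496.1 395. ] -9.9 2708 31.365921020507812
[0.49873554 0.13426205 0.26761766] 0.08543107548443261
[317. 254.] 0.0607 [533.1 178.3] -5.4 12725.034260345856 81.48225402832031
```

View pics/w3.png

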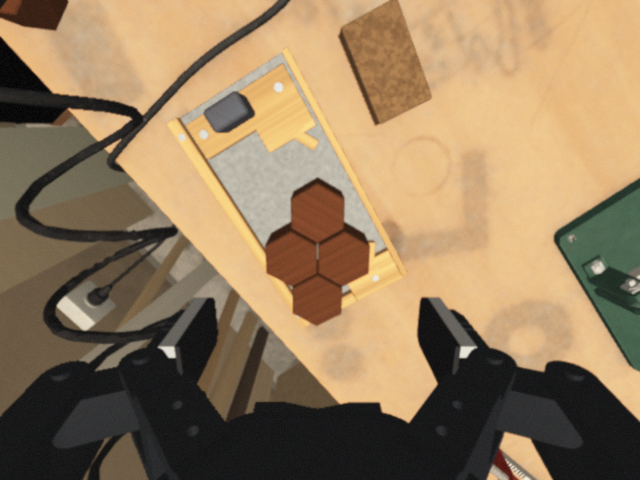

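The block sits in the front row at (318,208) px with a slim gap to its neighbours. Block B shows at the top-left corner of the picture. Next I go high over block B, turned so the camera side faces away from the hose.

```bash
python3 -m jog '{"gripper":[1,1,1,1,1,1,1,1,1,1,1,1,1,1,1,1,1,1,1,1],"offset":[[0,0,-2],[0,0,-2],[2,-2.95,-0.3],[2,-2.95,-0.3],[2,-2.95,-0.3],[2,-2.95,-0.3],[2,-2.95,-0.3],[2,-2.95,-0.3],[2,-2.95,-0.3],[2,-2.95,-0.3],[2,-2.95,-0.3],[2,-2.95,-0.3],[0,0,0],[0,0,0],[0,0,0],[0,0,0],[0,0,0],[0,0,0],[0,0,0],[0,0,0]],"yaw":[0,0,0,0,0,0,0,0,0,0,0,0,0.12,0.12,0.12,0.12,0.12,0.12,0.12,0.12]}'
python3 -m jog '{"gripper":[1,1,1,1,1,1,1,1,1,1,1,1,1,1,1,1,1,1,1,1],"offset":[[0,0,0],[0,0,0],[0,0,0],[0,0,0],[0,0,0],[0,0,0],[0,0,0],[0,0,0],[0,0,0],[0,0,0],[0,0,0],[0,0,0],[0,0,0],[0,0,0],[0,0,0],[0,0,0],[0,0,0],[0,0,0],[0,0,0],[0,0,0]],"yaw":[0.12,0.12,0.12,0.12,0.12,0.12,0.12,0.12,0.12,0.12,0.12,0.12,0.12,0.12,0.12,0.12,0.12,0.12,0.12,0.12]}'
python3 -m jog '{"gripper":[1,1,1,1,1,1,1,1],"offset":[[0,0,0],[0,0,0],[0,0,0],[0,0,0],[0,0,0],[0,0,0],[0,0,0],[0,0,0]],"yaw":[0.12,0.12,0.12,0.12,0.12,0.12,0,0]}'
python3 - <<'E'
from m import *
c,X,s=wrist("w4"); R=s["tcp_rot"]; print(s["tcp_pos"],np.degrees(np.arctan2(R[1,1],R[0,1])),s["joint_pos"])
for b in blocks(c,X,.052,area=300): print(b[0],b[1],b[3].round(1),round(b[4],1),b[5],b[6],cv2.minAreaRect((b[2]*1e3).astype(np.float32)))
E
```

```text
clock: 9.13
tcp_pos: [0.6101, -0.2041, 0.3347]
tcp_rot: [[-0.999, 0.051, -0.003], [0.051, 0.999, 0.002], [0.003, 0.001, -1.0]]
force: [-0.3, 0.5, 0.4]
finger_gap: 0.0851
gripper_force: 0.0
clock: 10.8
tcp_pos: [0.6101, -0.204, 0.3347]
tcp_rot: [[0.771, 0.637, -0.003], [0.637, -0.771, 0.002], [-0.001, -0.003, -1.0]]
force: [-0.2, 0.7, 0.3]
finger_gap: 0.0852
gripper_force: 0.0
clock: 11.47
tcp_pos: [0.6102, -0.2041, 0.3352]
tcp_rot: [[1.0, -0.02, -0.002], [-0.02, -1.0, 0.001], [-0.002, -0.001, -1.0]]
force: [0.7, -0.5, -0.3]
finger_gap: 0.0851
gripper_force: 0.0
[ 0.61018275 -0.20409372  0.33523472] -91.15536679415355 [-2.59600680e+01  2.49357086e+01  3.13963723e+01  9.65979245e+01
  7.17158407e-04  1.55195235e+02]
[317. 206.] 0.0527 [ 597.2 -202.4] -3.2 2031.3431711541489 30.182775497436523 ((595.5445556640625, -202.02200317382812), (60.31601333618164, 42.01762390136719), 75.21993255615234)
[ 52. 234.] 0.0523 [565.1 142.1] 0.0 927.092568485532 27.53913116455078 ((566.25732421875, 139.65638732910156), (54.98930358886719, 24.03620147705078), 21.543434143066406)
[ 79. 272.] 0.0517 [511.8 119.1] 0.0 985.9628864108818 27.52427101135254 ((512.94921875, 116.0970458984375), (55.045875549316406, 25.921146392822266), 22.339712142944336)
```

View pics/w4.png

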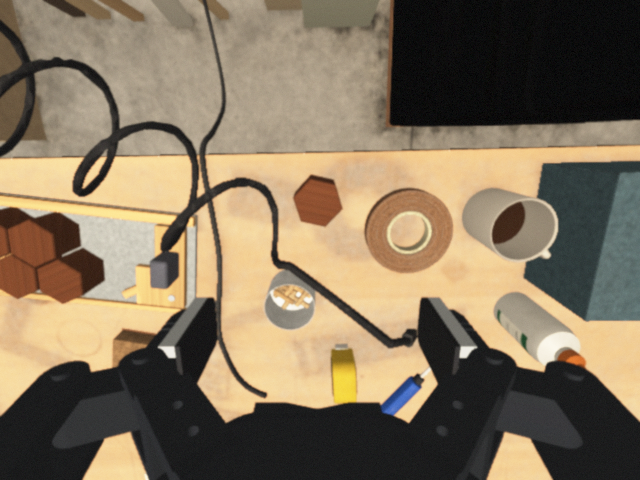

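Block B is fully visible at (318,200). The hose passes to its left, through about (275,250), and a brown tape roll sits to its right at (408,230). I'll get the exact pose of block B and the clearances.

Run:
```python
from m import *
c=dict(np.load("pics/w4.npz")); X=cloud(c,c["Tw"]); v,u=np.indices(X.shape[:2])
reg=(u>280)&(u<360)&(v>160)&(v<240)
m=(reg&(X[...,2]>.042)&(X[...,2]<.062)).astype(np.uint8)
k,l,st,ce=cv2.connectedComponentsWithStats(m); i=1+st[1:,4].argmax(); print(st[i])
cn=max(cv2.findContours((l==i).astype(np.uint8),cv2.RETR_EXTERNAL,cv2.CHAIN_APPROX_NONE)[0],key=len)
W=ray(c,cn[:,0],.052)[:,:2]; print(hexfit(W))
h=cv2.convexHull((W*1e3).astype(np.float32)); print(cv2.approxPolyN(h,6).reshape(-1,2).round(1).tolist())
# obstacles near B
cen=hexfit(W)[0]/1e3
d=np.linalg.norm(X[...,:2]-cen,axis=-1); ang=np.degrees(np.arctan2(X[...,1]-cen[1],X[...,0]-cen[0]))
ok=(c["z_map"]>0)&(v<300)
for a in range(-180,180,20):
    s=ok&(ang>=a)&(ang<a+20)&(d>.036)&(d<.13)
    o=[]
    for lo,hi in ((.015,.06),(.06,.11),(.11,.15),(.15,.25)):
        t=s&(X[...,2]>lo)&(X[...,2]<hi); o.append(round(float(d[t].min())*1e3) if t.sum()>3 else None)
    print(a,o)
```

```text
[ 293  178   50   48 1708]
(array([ 601.73264488, -204.36651266]), np.float64(16.100943511035936), 2717.9269385109656, 31.964662551879883)
[[609.5999755859375, -173.10000610351562], [577.9000244140625, -182.3000030517578], [570.4000244140625, -213.10000610351562], [593.2000122070312, -235.89999389648438], [625.9000244140625, -226.1999969482422], [633.0, -195.60000610351562]]
-180 [None, None, None, 62]
-160 [None, None, None, None]
-140 [78, None, None, None]
-120 [76, None, None, None]
-100 [81, None, None, None]
-80 [None, None, None, None]
-60 [None, None, None, None]
-40 [None, None, None, None]
-20 [None, None, None, None]
0 [None, None, None, None]
20 [None, None, None, None]
40 [None, None, 61, 83]
60 [None, 47, 49, 82]
80 [None, 45, None, 111]
100 [None, 46, None, None]
120 [None, 53, 58, None]
140 [114, None, 52, 52]
160 [113, None, None, 53]
```

Block B's centre is at (0.6017, -0.2044) with flats facing 166° and -14°. The safest grasp has tool y at 166°, camera side towards -y, and the tool shifted a little away from the hose.

```bash
python3 -m jog '{"gripper":[1,1,1,1,1,1,1,1,1,1,1,1,1,1,1,1,1,1,1,1],"offset":[[0,0,0],[0,0,0],[0,0,0],[0,0,0],[0,0,0],[0,0,0],[0,0,0],[0,0,0],[0,0,0],[0,0,0],[0,0,0],[0,0,0],[0,0,0],[0,0,0],[0,0,0],[0,0,0],[0,0,0],[0,0,0],[0,0,0],[0,0,0]],"yaw":[-0.1214,-0.1214,-0.1214,-0.1214,-0.1214,-0.1214,-0.1214,-0.1214,-0.1214,-0.1214,-0.1214,-0.1214,-0.1214,-0.1214,-0.1214,-0.1214,-0.1214,-0.1214,-0.1214,-0.1214]}'
python3 -m jog '{"gripper":[1,1,1,1,1,1,1,1,1,1,1,1,1,1,1,1,1,1,1],"offset":[[0,0,0],[0,0,0],[0,0,0],[0,0,0],[0,0,0],[0,0,0],[0,0,0],[0,0,0],[0,0,0],[0,0,0],[0,0,0],[0,0,0],[0,0,0],[0,0,0],[0,0,0],[0,0,0],[0,0,0],[0,0,0],[0,0,0]],"yaw":[-0.1214,-0.1214,-0.1214,-0.1214,-0.1214,-0.1214,-0.1214,-0.1214,-0.1214,-0.1214,-0.1214,-0.1214,-0.1214,-0.1214,-0.1214,-0.1214,-0.1214,0,0]}'
python3 - <<'E'
from m import *
s=robot.sense(); R=s["tcp_rot"]; print(s["tcp_pos"],np.degrees(np.arctan2(R[1,1],R[0,1])),R.T@(np.array([.606,-.2117,.016])-s["tcp_pos"])*100)
E
```

```text
clock: 13.18
tcp_pos: [0.6103, -0.2042, 0.336]
tcp_rot: [[-0.747, 0.665, -0.001], [0.665, 0.747, 0.0], [0.001, -0.0, -1.0]]
force: [0.4, 0.4, 0.4]
finger_gap: 0.0855
gripper_force: 0.0
clock: 14.77
tcp_pos: [0.6103, -0.2042, 0.3361]
tcp_rot: [[-0.244, -0.97, -0.001], [-0.97, 0.244, 0.0], [-0.0, 0.001, -1.0]]
force: [0.6, -0.0, -0.4]
finger_gap: 0.0854
gripper_force: 0.0
[ 0.61033419 -0.20417232  0.3361333 ] 165.9005617022699 [ 0.83950318  0.21609323 32.01337745]
```

```bash
python3 -m jog '{"gripper":[1,1,1,1,1,1,1,1,1,1],"offset":[[0.84,0.22,0],[0,0,3.5],[0,0,3.5],[0,0,3.5],[0,0,3.5],[0,0,3],[0,0,2],[0,0,1],[0,0,0.5],[0,0,0]],"yaw":[0,0,0,0,0,0,0,0,0,0]}'
python3 -m jog '{"gripper":[1,1,1],"offset":[[0,0,0.8],[0,0,0.8],[0,0,0.4]],"yaw":[0,0,0]}'
python3 -m jog '{"gripper":[1,1,1],"offset":[[0,0,0.8],[0,0,0.8],[0,0,0.4]],"yaw":[0,0,0]}'
```

```text
clock: 15.6
tcp_pos: [0.6061, -0.2121, 0.1312]
tcp_rot: [[-0.243, -0.97, -0.001], [-0.97, 0.243, 0.0], [-0.0, 0.001, -1.0]]
force: [0.3, -0.2, -0.1]
finger_gap: 0.0856
gripper_force: 0.0
clock: 15.85
tcp_pos: [0.6063, -0.2119, 0.1112]
tcp_rot: [[-0.242, -0.97, 0.001], [-0.97, 0.242, -0.0], [0.0, -0.001, -1.0]]
force: [0.1, 0.5, -0.2]
finger_gap: 0.0853
gripper_force: 0.0
clock: 16.1
tcp_pos: [0.6059, -0.2116, 0.0902]
tcp_rot: [[-0.242, -0.97, -0.001], [-0.97, 0.242, 0.0], [-0.0, 0.001, -1.0]]
force: [-0.1, 0.6, 1.0]
finger_gap: 0.0852
gripper_force: 0.0
```

```bash
python3 -m jog '{"gripper":[1,1,1],"offset":[[0,0,0.8],[0,0,0.8],[0,0,0.4]],"yaw":[0,0,0]}' | grep -E "pos|force"
python3 -m jog '{"gripper":[1,1,1],"offset":[[0,0,0.8],[0,0,0.8],[0,0,0.4]],"yaw":[0,0,0]}'| grep -E "pos|force"
python3 -m jog '{"gripper":[1,1,1,1],"offset":[[0,0,0.8],[0,0,0.8],[0,0,0.4],[0,0,0]],"yaw":[0,0,0,0]}'| grep -E "pos|force"
```

```text
tcp_pos: [0.6059, -0.2116, 0.0701]
force: [0.1, 0.4, -0.1]
gripper_force: 0.0
tcp_pos: [0.6059, -0.2116, 0.0501]
force: [0.4, -0.7, 0.1]
gripper_force: 0.0
tcp_pos: [0.6057, -0.2116, 0.0302]
force: [0.6, 0.1, 0.0]
gripper_force: 0.0
```

```bash
python3 -m jog '{"gripper":[1,1,1,0,0,0,0,0,0,0,0],"offset":[[0,0,0.8],[0,0,0.5],[0,0,0],[0,0,0],[0,0,0],[0,0,0],[0,0,0],[0,0,0],[0,0,0],[0,0,0],[0,0,0]],"yaw":[0,0,0,0,0,0,0,0,0,0,0]}'
python3 -m jog '{"gripper":[0,0,0,0,0,0,0,0,0,0,0,0],"offset":[[0,0,-0.8],[0,0,-1],[0,0,-2],[0,0,-3],[0,0,-3.5],[0,0,-3.5],[0,0,-3.5],[0,0,-3.5],[0,0,-3.5],[0,0,-3.2],[0,0,0],[0,0,0]],"yaw":[0,0,0,0,0,0,0,0,0,0,0,0]}'
python3 - <<'E'
from m import *
c,X,s=wrist("w5"); R=s["tcp_rot"]; print(s["tcp_pos"],np.degrees(np.arctan2(R[1,1],R[0,1])))
E
```

```text
clock: 17.85
tcp_pos: [0.6066, -0.212, 0.019]
tcp_rot: [[-0.242, -0.97, 0.001], [-0.97, 0.242, -0.0], [0.0, -0.001, -1.0]]
force: [-0.2, -0.6, 5.9]
finger_gap: 0.0552
gripper_force: 64.3
clock: 18.85
tcp_pos: [0.6066, -0.2119, 0.296]
tcp_rot: [[-0.242, -0.97, 0.004], [-0.97, 0.242, -0.002], [0.001, -0.004, -1.0]]
force: [0.0, -0.1, -2.0]
finger_gap: 0.0554
gripper_force: 63.9
[ 0.60658683 -0.21192783  0.29595566] 165.99690088628597
```

View pics/w5.png

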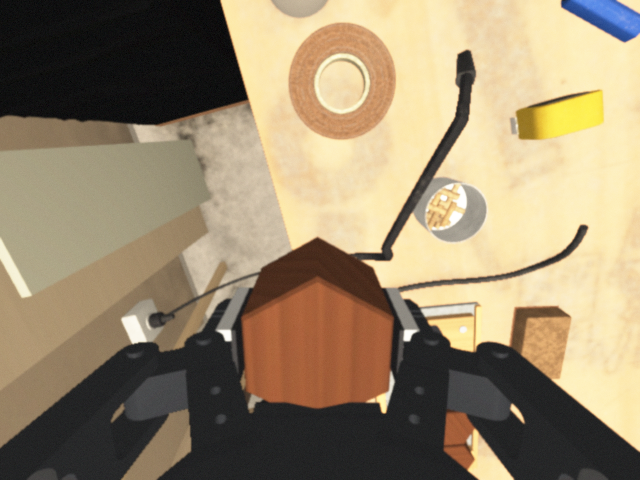

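Block B is held squarely, occupying (245–390, 237–405) px, just as block A was. Now to the back-right cell.

```bash
python3 -m jog '{"gripper":[0,0,0,0,0,0,0,0,0,0,0,0,0,0,0,0,0,0,0,0],"offset":[[-3.226,1.506,0],[-3.226,1.506,0],[-3.226,1.506,0],[-3.226,1.506,0],[-3.226,1.506,0],[-3.226,1.506,0],[-3.226,1.506,0],[-3.226,1.506,0],[-3.226,1.506,0],[0,0,0],[0,0,0],[0,0,0],[0,0,0],[0,0,0],[0,0,0],[0,0,0],[0,0,0],[0,0,0],[0,0,0],[0,0,0]],"yaw":[0,0,0,0,0,0,0,0,0,0.1193,0.1193,0.1193,0.1193,0.1193,0.1193,0.1193,0.1193,0.1193,0.1193,0.1193]}' | grep -E "clock|pos"
python3 -m jog '{"gripper":[0,0,0,0,0,0,0,0,0,0,0,0],"offset":[[0,0,0],[0,0,0],[0,0,0],[0,0,0],[0,0,0],[0,0,0],[0,0,0],[0,0,0],[0,0,0],[0,0,0],[0,0,0],[0,0,0]],"yaw":[0.1193,0.1193,0.1193,0.1193,0.1193,0.1193,0.1193,0.1193,0.1193,0.1193,0,0]}'
python3 - <<'E'
from m import *
s=robot.sense(); R=s["tcp_rot"]; print(s["tcp_pos"],np.degrees(np.arctan2(R[1,1],R[0,1])),R.T@(np.array([.5454,.1026,.028])-s["tcp_pos"])*100)
# re-check placed block A from w3: end of the joined top faces, in tray frame
c=dict(np.load("pics/w3.npz")); X=cloud(c,c["Tw"])
b=blocks(c,X,.060,area=300)[0]; a=np.radians(-7.55); A=np.array([[np.cos(a),-np.sin(a)],[np.sin(a),np.cos(a)]])
W=(b[2]-[.5243,.1222])@A*1e3
print("min y",np.sort(W[:,1])[:8].round(1),"min x of y<45",W[W[:,1]<45][:,0].min().round(1),"max x",W[:,0].max().round(1),"max y",W[:,1].max().round(1))
E
```

```text
clock: 20.57
tcp_pos: [0.5442, 0.1027, 0.2917]
clock: 21.57
tcp_pos: [0.5445, 0.1027, 0.2923]
tcp_rot: [[-0.385, 0.923, -0.002], [0.923, 0.385, -0.0], [0.001, -0.002, -1.0]]
force: [-0.7, -0.1, -1.5]
finger_gap: 0.0552
gripper_force: 63.8
[0.54446704 0.10266921 0.29226893] 22.658985316477 [-0.06467898  0.1413606  26.42660092]
min y [-15.1 -15.  -14.9 -14.9 -14.8 -14.8 -14.8 -14.7] min x of y<45 -55.0 max x 58.2 max y 128.1
```

```bash
python3 -m jog '{"gripper":[0,0,0,0,0,0,0,0,0,0,0],"offset":[[-0.06,0.14,3.5],[0,0,3.5],[0,0,3.5],[0,0,3.5],[0,0,3],[0,0,2],[0,0,1],[0,0,0.5],[0,0,0],[0,0,0],[0,0,0]],"yaw":[0,0,0,0,0,0,0,0,0,0,0]}' | grep -E "pos|force"
python3 -m jog '{"gripper":[0,0,0,0,0,0,0,0,0,0],"offset":[[0,0,1],[0,0,1],[0,0,1],[0,0,1],[0,0,0.8],[0,0,0.5],[0,0,0.3],[0,0,0.2],[0,0,0],[0,0,0]],"yaw":[0,0,0,0,0,0,0,0,0,0]}'
```

```text
tcp_pos: [0.5474, 0.1027, 0.0899]
force: [-0.8, 0.7, -0.5]
gripper_force: 63.9
clock: 23.32
tcp_pos: [0.5465, 0.1027, 0.0306]
tcp_rot: [[-0.382, 0.924, -0.0], [0.924, 0.382, 0.0], [0.0, -0.0, -1.0]]
force: [0.1, -0.3, -0.7]
finger_gap: 0.055
gripper_force: 63.9
```

```bash
python3 -m jog '{"gripper":[0,0,0,0.85,0.85,0.85,0.85,0.85,0.85,1,1,1,1,1,1],"offset":[[0,0,0.2],[0,0,0.15],[0,0,0],[0,0,0],[0,0,0],[0,0,0],[0,0,-1],[0,0,-3],[0,0,-4],[0,0,-4],[0,0,-4],[0,0,-4],[0,0,-4],[0,0,0],[0,0,0]],"yaw":[0,0,0,0,0,0,0,0,0,0,0,0,0,0,0]}'
python3 - <<'E'
from m import *
c,X,s=wrist("w6"); print(s["tcp_pos"],s["finger_gap"])
v,u=np.indices(X.shape[:2]); h=(X[...,2]>.058)&(X[...,2]<.07)&(np.hypot(X[...,0]-.511,X[...,1]-.0076)<.04)&(c["frame"].max(-1)<110)
print("handle",h.sum(),cv2.minAreaRect((X[h][:,:2]*1e3).astype(np.float32)),u[h].mean(),v[h].mean())
for b in blocks(c,X,.060,area=300): print(b[0],b[1],b[3].round(1),round(b[4],1),b[5],b[6])
E
```

```text
clock: 24.57
tcp_pos: [0.5473, 0.1027, 0.2703]
tcp_rot: [[-0.382, 0.924, 0.006], [0.924, 0.382, 0.0], [-0.002, 0.005, -1.0]]
force: [-0.1, -0.3, -0.8]
finger_gap: 0.0855
gripper_force: 0.0
[0.54732149 0.10272277 0.270331  ] 0.08554205650313752
handle 125 ((512.5848999023438, 17.636219024658203), (6.656872749328613, 36.42321014404297), 88.89166259765625) 256.896 265.44
[272. 159.] 0.0607 [486.8 131.1] 0.0 514.7575753892306 22.09450340270996
[339. 172.] 0.0607 [555.3 144.4] 0.0 513.107892088592 23.119651794433594
[316. 211.] 0.0606 [548.4  98.5] -8.4 2562.980184283806 30.893579483032227
```

View pics/w6.png

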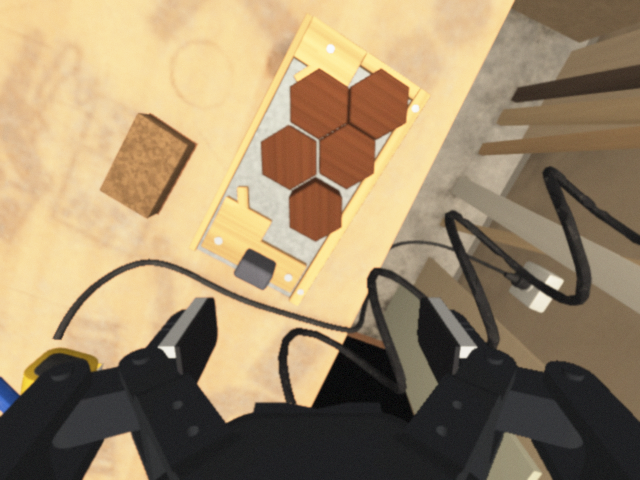

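Both blocks now stand in the tray, at (288,157) and (315,211) px, with small gaps. The handle is at (255,268). I'll check hose clearance around the handle before gripping it across its 40 mm width.

Run:
```python
from m import *
cen=np.array([.511,.0076]); P=[]
for n in ("w6","w4"):
    c=dict(np.load(f"pics/{n}.npz")); X=cloud(c,c["Tw"]); v=np.indices(X.shape[:2])[0]
    P.append(X[(c["z_map"]>0)&(v<(300 if n=="w6" else 290))])
c=dict(np.load("pics/top.npz")); P.append(cloud(c)[c["z_map"]>0])
for nm,X in zip(("w6","w4","top"),P):
    d=np.linalg.norm(X[...,:2]-cen,axis=-1); ang=np.degrees(np.arctan2(X[...,1]-cen[1],X[...,0]-cen[0]))
    print(nm)
    for a in range(-180,180,30):
        o=[]
        for lo,hi in ((.025,.06),(.07,.11),(.11,.15),(.15,.25)):
            t=(ang>=a)&(ang<a+30)&(d>.03)&(d<.13)&(X[...,2]>lo)&(X[...,2]<hi); o.append(round(float(d[t].min())*1e3) if t.sum()>3 else None)
        if any(o): print(a,o)
s=robot.sense(); R=s["tcp_rot"]; b=np.radians(-7.55); y=np.array([np.cos(b),np.sin(b),0]); x=np.array([-np.sin(b),np.cos(b),0])
print(np.array([x,y])@(np.array([.5105,.0078,0])-[*s["tcp_pos"][:2],0])*100)
```

```text
w6
0 [None, 121, 123, None]
30 [73, None, None, None]
60 [68, None, None, None]
90 [103, None, None, None]
w4
-60 [None, 72, 72, 84]
-30 [104, None, None, None]
0 [None, 121, 122, None]
60 [100, None, None, None]
90 [100, None, None, None]
top
-60 [96, 68, 68, 82]
-30 [42, None, None, None]
0 [None, 120, 121, None]
120 [58, None, None, None]
150 [53, None, None, None]
[-9.88010416 -2.33235677]
```

```bash
python3 -m jog '{"gripper":[1,1,1,1,1,1,1,1,1,1,1,1,1,1,1,1],"offset":[[0,0,0],[0,0,0],[0,0,0],[0,0,0],[0,0,0],[-3.3,-0.8,0],[-3.3,-0.8,0],[-3.3,-0.75,0],[0,0,0],[0,0,4],[0,0,3.5],[0,0,3.5],[0,0,2.5],[0,0,0],[0,0,0],[0,0,0]],"yaw":[0.1047,0.1047,0.1047,0.1047,0.1047,0,0,0,0,0,0,0,0,0,0,0]}'
python3 - <<'E'
from m import *
c,X,s=wrist("w7"); R=s["tcp_rot"]; print(s["tcp_pos"],np.degrees(np.arctan2(R[1,1],R[0,1])))
h=(X[...,2]>.058)&(X[...,2]<.07)&(np.hypot(X[...,0]-.511,X[...,1]-.0076)<.035)&(c["frame"].max(-1)<120)
m=cv2.minAreaRect((X[h][:,:2]*1e3).astype(np.float32)); print(m,h.sum()); print(R.T@(np.r_[np.array(m[0])/1e3,.032]-s["tcp_pos"])*100)
E
```

```text
clock: 25.95
tcp_pos: [0.5107, 0.0077, 0.1331]
tcp_rot: [[0.131, 0.991, 0.001], [0.991, -0.131, -0.0], [0.0, 0.001, -1.0]]
force: [0.7, 0.0, -0.3]
finger_gap: 0.0855
gripper_force: 0.0
[0.51072783 0.0076553  0.1330538 ] -7.541200737613224
((511.7352600097656, 7.533852577209473), (22.975643157958984, 38.78395080566406), 81.32122802734375) 1974
[1.17326754e-03 9.46191631e-02 1.01054461e+01]
```

```bash
python3 -m jog '{"gripper":[1,1,1,1,1,1,1,0,0,0,0,0,0,0,0,0,0],"offset":[[0,0.09,2.5],[0,0,2.5],[0,0,2],[0,0,1.5],[0,0,1],[0,0,0.5],[0,0,0],[0,0,0],[0,0,0],[0,0,0],[0,0,0],[0,0,0],[0,0,0],[0,0,0],[0,0,0],[0,0,0],[0,0,0]],"yaw":[0,0,0,0,0,0,0,0,0,0,0,0,0,0,0,0,0]}'
```

```text
clock: 27.42
tcp_pos: [0.5114, 0.0075, 0.033]
tcp_rot: [[0.132, 0.991, 0.001], [0.991, -0.132, -0.0], [0.0, 0.001, -1.0]]
force: [-2.1, -0.4, 8.4]
finger_gap: 0.0388
gripper_force: 60.3
```

```bash
python3 -m jog '{"gripper":[0,0,0,0,0,0,0,0,0,0,0,0,0,0,0,0],"offset":[[0.3,0,0],[0.3,0,0],[0.3,0,0],[0.3,0,0],[0.3,0,0],[0.3,0,0],[0.3,0,0],[0.3,0,0],[0.3,0,0],[0.3,0,0],[0.3,0,0],[0.3,0,0],[0.3,0,0],[0.3,0,0],[0,0,0],[0,0,0]],"yaw":[0,0,0,0,0,0,0,0,0,0,0,0,0,0,0,0]}'
```

```text
clock: 28.75
tcp_pos: [0.5171, 0.0493, 0.033]
tcp_rot: [[0.131, 0.991, 0.002], [0.991, -0.131, 0.0], [0.0, 0.002, -1.0]]
force: [-1.4, 1.5, 6.4]
finger_gap: 0.0392
gripper_force: 60.2
```

Run:
```python
from m import *
c,X,s=wrist("w8"); R=s["tcp_rot"]; d=s["tcp_pos"]-np.array([.5114,.0075,.033]); print(R.T@d*1e3, R.T@s["force"])
```

```text
[42.16636728  0.19911003  0.04633805] [ 1.26577672 -1.58927282 -6.42158601]
```

View pics/w8.png

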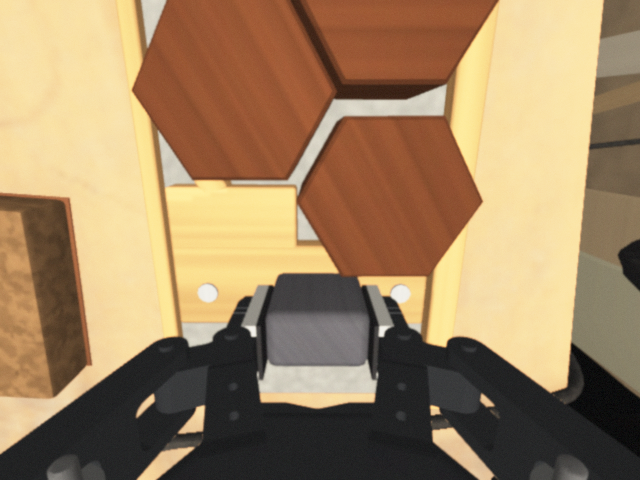

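The fence has reached the two loose blocks, at (235,90) and (390,195) px. They are slightly open to their neighbours and well aligned, so I continue slowly and watch the force.

```bash
python3 -m jog '{"gripper":[0,0,0,0,0,0,0],"offset":[[0.2,0,0],[0.2,0,0],[0.2,0,0],[0.2,0,0],[0.1,0,0],[0,0,0],[0,0,0]],"yaw":[0,0,0,0,0,0,0]}' | grep -E "pos|force"
python3 -m jog '{"gripper":[0,0,0,0],"offset":[[0.1,0,0],[0.1,0,0],[0,0,0],[0,0,0]],"yaw":[0,0,0,0]}' | grep -E "pos|force"
python3 -m jog '{"gripper":[0,0,0],"offset":[[0.1,0,0],[0,0,0],[0,0,0]],"yaw":[0,0,0]}' | grep -E "pos|force"
```

```text
tcp_pos: [0.5183, 0.0578, 0.033]
force: [-1.7, -1.6, 5.7]
gripper_force: 60.2
tcp_pos: [0.5186, 0.0596, 0.033]
force: [-0.6, -2.9, 7.8]
gripper_force: 60.2
tcp_pos: [0.5187, 0.0604, 0.033]
force: [-1.3, -2.9, 7.1]
gripper_force: 60.2
```

```bash
for i in 1 ; do python3 -m jog '{"gripper":[0,0,0],"offset":[[0.1,0,0],[0,0,0],[0,0,0]],"yaw":[0,0,0]}' | grep -E "pos|force:"; done
python3 - <<'E'
from m import *
c,X,s=wrist("w9"); R=s["tcp_rot"]; print(R.T@(s["tcp_pos"]-np.array([.5114,.0075,.033]))*1e3, R.T@s["force"])
E
```

```text
tcp_pos: [0.5188, 0.0613, 0.033]
force: [-1.0, -4.2, 7.1]
gripper_force: 60.2
[ 5.43399122e+01  2.63488421e-01 -4.56021201e-02] [-4.33272617 -0.42218864 -7.12640635]
```

View pics/w9.png

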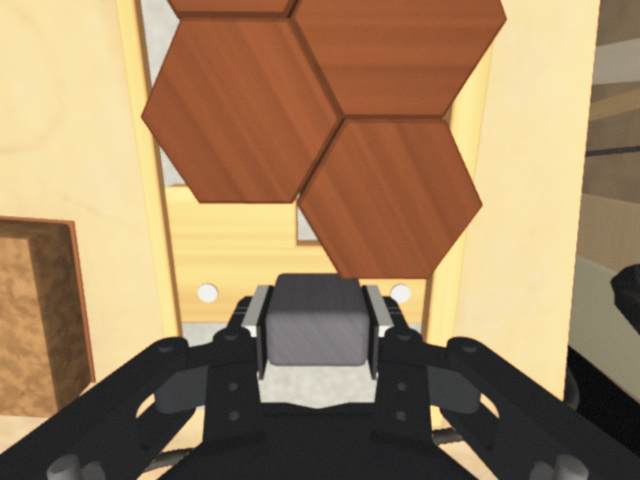

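The pack is nearly closed, with only a hairline between faces near (340,117) px and about 4 N of push so far. I'll press a little further.

```bash
python3 -m jog '{"gripper":[0,0,0],"offset":[[0.1,0,0],[0,0,0],[0,0,0]],"yaw":[0,0,0]}' | grep -E "pos|force:"
python3 -m jog '{"gripper":[0,0,0],"offset":[[0.05,0,0],[0,0,0],[0,0,0]],"yaw":[0,0,0]}' | grep -E "pos|force:"
```

```text
tcp_pos: [0.5188, 0.0614, 0.033]
force: [-2.0, -9.1, 6.2]
gripper_force: 60.2
tcp_pos: [0.5188, 0.0614, 0.033]
force: [-3.0, -12.1, 7.5]
gripper_force: 60.2
```

```bash
python3 -m jog '{"gripper":[0,0,0,0],"offset":[[0.05,0,0],[0.05,0,0],[0,0,0],[0,0,0]],"yaw":[0,0,0,0]}' | grep -E "pos|force:"
```

```text
tcp_pos: [0.5189, 0.0614, 0.033]
force: [-4.1, -18.2, 8.1]
gripper_force: 60.3
```

The pack is solid: 18 N with no further motion. I back off the preload, release, lift and check.

```bash
python3 -m jog '{"gripper":[0,0,0.7,0.7,0.7,0.7,0.7,0.7,0.7,0.7,1,1,1,1,1,1],"offset":[[-0.2,0,0],[0,0,0],[0,0,0],[0,0,0],[0,0,0],[0,0,0],[0,0,-1],[0,0,-2],[0,0,-3],[0,0,-4],[0,0,-4],[0,0,-4],[0,0,-4],[0,0,0],[0,0,0],[0,0,0]],"yaw":[0,0,0,0,0,0,0,0,0,0,0,0,0,0,0,0]}'
python3 - <<'E'
from m import *
c,X,s=wrist("w10"); b=np.radians(-7.55); A=np.array([[np.cos(b),-np.sin(b)],[np.sin(b),np.cos(b)]])
def tr(P): return (P-[.5243,.1222])@A*1e3
f=c["frame"]
h=(X[...,2]>.058)&(X[...,2]<.07)&(np.hypot(X[...,0]-.5195,X[...,1]-.0615)<.035)&(f.max(-1)<120)&(f.max(-1).astype(int)-f.min(-1)<40)
m=cv2.minAreaRect((X[h][:,:2]*1e3).astype(np.float32)); print("handle tray",tr(np.array(m[0])/1e3),m[1])
for q in blocks(c,X,.060,area=300):
    W=tr(q[2]); print(q[0],q[1],"area",round(q[5]),"x",W[:,0].min().round(1),W[:,0].max().round(1),"y",W[:,1].min().round(1),W[:,1].max().round(1))
E
```

```text
clock: 32.43
tcp_pos: [0.5181, 0.0626, 0.2522]
tcp_rot: [[0.131, 0.991, 0.0], [0.991, -0.131, 0.0], [0.0, 0.0, -1.0]]
force: [-0.2, 0.7, -1.2]
finger_gap: 0.0853
gripper_force: 0.0
handle tray [  2.39752193 -61.52166471] (24.277570724487305, 37.01888656616211)
[323.  96.] 0.0608 area 14649 x -53.0 57.9 y -37.3 117.0
```

View pics/w10.png

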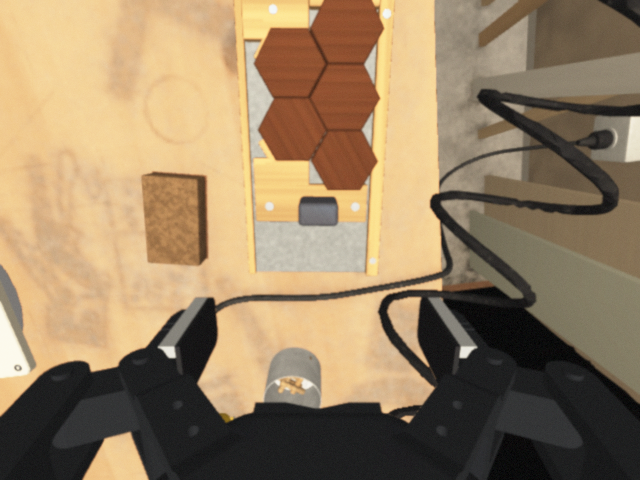

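The final view shows all five blocks nested with closed seams at (344,28)–(344,160) and (290,62)–(292,128) px. The handle is at tray y -61.5 mm, which puts the fence at about 0.0545 m, fully home. The tin and sanding block are untouched.

```bash
python3 -c "
from workcell import robot
print(robot.close_job())"
```

```text
the job is handed in; nothing more can be done
None
```

I handed the job in at about 32 s: all five blocks are nested in the tray, the fence is home (about 0.0545 m by camera) and released, and the tin, sanding block and tape measure were not touched; no verdict came back.

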